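# Make up a mast slide-pad pack in the sloping jig

## Robot

A 6-joint arm with a two-finger parallel gripper is mounted at the origin on the work surface; the furniture and walls round the work are solid. World frame = base frame: x ahead of the robot, y to its left, z up, the work surface at z = 0. Lengths are in m, angles in rad, forces in N, time in s.
With the tool pointing down it reaches from about 0.35 to 0.775 m from the base axis. Payload 7.3 kg.
Tool frame: the origin (TCP) lies on the front face of the gripper's body, between the roots of the fingers; the fingertips stand 66 mm ahead of it and the grasp point (between the pads) lies 47 mm ahead of it; z points along the fingers, y is the line along which they close (so a half turn about z gives the same grasp; the last joint's range is limited). The gripper opens to 92 mm and grips with 3 to 60 N. Pads are 19 mm wide; open, the fingers measure 130 mm over their backs; the gripper's body (75 mm by 190 mm) begins 47 mm behind the grasp point.
Start: joints at [1.11, 0.342, 1.524, -0, 1.275, -0.146], TCP at [0.163, 0.499, 0.292] pointing down, gripper open.
Joint ranges: [-2.53, 2.53], [-0.77, 2.02], [0.04, 2.7], [-1, 4.14], [0.28, 2.66], [-3.11, 3.11]. Speed limits (rad/s): [2.57, 2.57, 3.14, 3.14, 3.14, 3.14].

## Interface

Orientations are given as a 3x3 rotation matrix whose columns are the frame's x, y, z axes.
In Python, from rig import sensors, imaging, ctrl gives the robot as it stands.
- The arm moves only by the shell command python3 -m creep 'ROWS' [FORCE]. ROWS is text: rows parted by semicolons, each of 5 numbers parted by spaces: the shift along the world's x, y, z in cm, then the turn about the world's z in rad, then the closure, from 0 (fully open) to 1 (shut). In form: x y z roll hand; .... A call has 1 to 10 rows; each row shifts and turns the commanded pose from where the row before left it; what a row does not reach is not made up. A row lasts 1/10 s, in which the tool goes at most 50 mm and 8.59 degrees, less where a joint would pass 70% of its speed; a pose out of reach is approached as far as the arm can. A call is refused whole if a number of a shift passes 5 or a number of a turn 0.15, either way. A call with a gripper value outside its range is refused whole. The fingers move at their own pace and stop on an object; FORCE is the grip in N (left out, the last holds). Time passes only in rows, so rows that do not move let the fingers close. It gives the time, the measured TCP pose, the force, the opening and the grip force at its end, in the units of the state.
- sensors.observe(): the state, without advancing time (a new reading comes with each control period).
- imaging.camera(name): name is "side" or "top"; returns a dict with "frame" (384x512x3 uint8, blue, green, red), "fx", "fy", "cx", "cy" (pixels), "distortion" ([k1, k2, p1, p2, k3] as OpenCV has them; the pictures are not rectified), "camera_from_world" (4x4, takes a point from world to camera coordinates). Camera axes: x right, y up, looking along -z (the intrinsics and any distortion apply to the point x, -y, -z); pixel columns grow to the right and rows downward; lengths in m; the calibration is good to about 2 mm. A picture is of the moment at which its call begins. There is no depth.
- ctrl.finish_job(): hands the job in; it is judged then, once.
The state is a dict: "t": time; "joint_pos": joint angles; "qvel": joint speeds; "tau": joint torques, N m; "tcp_pos": TCP position; "eef_rot": TCP orientation; "ft_force": force on the tool from outside, world axes, zero at the start; "moment": the same for the moment, N m; "grip_width": opening from 0.0 (shut) to 1.0 (fully open); "grip_force": force on a finger pad.
Only numpy, scipy, OpenCV 4.12 (cv2) and the standard library are available. Lean on these libraries where they do the work, as an engineer would, in place of code of your own. Each camera call takes 0.05 s, during which the arm holds its last target. There are 200 camera calls.

## Task

Make up the forklift's mast slide-pad pack in the sloping stacking jig: lay in the steel backing plate with the two round holes first, then the steel spacer with notched ends, then the thick plastic slide pad on top, each one lifted over the low lip and set down (not dropped) lengthways up the slope, flat and home against the lip between the two cheeks. After laying in each part let go of it and press gently with closed fingers on the middle of its face to feel that it lies flat, and only then add the next. Leave the two check weights, the label roll and the dropper bottle standing where they are.

Things in the scene. Friction and masses are not known exactly. Their poses are not given: they have to be found in the camera images.
- jig: Stacking jig, a fixed metal stand on a foot plate 152 x 86 mm, a sprung bed leaning 30 degrees on top. Origin on the bench under the foot plate's centre; x points to the bed's high end
- jig_bed: The jig's bed: steel bar 34 mm wide, 100 mm long, leaning 30 degrees, low end roughly towards the robot, on springs: square to its face it gives up to 5 mm (starts at 6 N, then 4 N/mm). Origin on its upper surface, mid-width, where it meets the lip at the low end; x runs up the slope, y across, z square out of the bed. Narrower than the parts: beyond x = 16 mm fingers can straddle a part down to 12 mm below the bed
- jig_lip (a point): Top of the lip, mid-width, 6 mm down the slope from the bed's origin: the lip closes the whole low end (all x below 0 in the bed's frame). Two cheeks (x 0 to 16 mm) stand there, 53 mm apart: 3.5 mm of play each side of a part. Lip and cheeks are upright to 30 mm above the bed, then flare outwards, in all 38 mm high. Axes as the stand's, level
- jig_home (a point): Where the centre line of a part that is home meets the bed's surface: 42 mm up the slope from the lip. Axes as the bed's. Stack heights above it, along z: backing plate 0 to 12 mm, spacer 12 to 20 mm, slide pad 20 to 38 mm
- backing_centre (a point): Backing plate: dark steel, 12 mm thick, two 12 mm round holes 56 mm apart, about 0.3 kg; 84 x 46 mm, at first flat on the bench. Point at its centre, half-way up; x along its length, y across its width, z out of its upper face. Either end may go against the lip; grip it across the 46 mm, anywhere along the plain long sides
- backing_face: Backing plate: centre of its upper face; the face is level there, 38 mm wide and free of holes within 18 mm of this point. Press here, along the face's z (z points out of the face)
- spacer_centre (a point): Spacer: bright steel, 8 mm thick, a 13 mm wide notch 22 mm deep in the middle of each end, about 0.2 kg; 84 x 46 mm, at first flat on the bench. Point at its centre, half-way up; x along its length, y across its width, z out of its upper face. Either end may go against the lip; grip it across the 46 mm, anywhere along the plain long sides
- spacer_face: Spacer: centre of its upper face; the face is level there, 38 mm wide and free of holes within 18 mm of this point. Press here, along the face's z (z points out of the face)
- pad_centre (a point): Slide pad: grey plastic, 18 mm thick, two 13 mm round holes 56 mm apart and two thin oblique grease grooves, about 0.12 kg; 84 x 46 mm, at first flat on the bench. Point at its centre, half-way up; x along its length, y across its width, z out of its upper face. Either end may go against the lip; grip it across the 46 mm, anywhere along the plain long sides
- pad_face: Slide pad: centre of its upper face; the face is level there, 38 mm wide and free of holes within 18 mm of this point. Press here, along the face's z (z points out of the face)
- weight_big_mid (a point): Larger check weight: round, 38 mm across, 62 mm tall, loose; stands close beside one part's long side, off its middle. Point at half height
- weight_small_mid (a point): Smaller check weight: round, 29 mm across, 46 mm tall, loose; stands close beside one part's long side, off its middle. Point at half height
- label_roll_mid (a point): Roll of white labels lying flat: 84 mm across, 41 mm tall, loose. Point at half height
- bottle_mid (a point): Brown dropper bottle with a red top: 29 mm across, 81 mm tall, loose; stands beside the jig. Point at half height
There are look-alikes about, which are no part of the job. Leave any orange or yellow look-alike of the part that bears pad_centre alone.

How it is judged:
By the outcome, as a careful person would: the job done as asked, in the order asked, and still so for the second after the job is handed in, with the robot touching nothing.
It also fails if it takes over 72 s, if anything falls off the work surface, if the arm or the gripper's body presses on something with over 40 N, if the wrist force passes 120 N, or if a joint passes its speed limit or range.

## Working session

There is one attempt and no reset: what is moved stays moved. The work goes in short steps, Python scripts to look and compute and a shell command to move; the robot and the scene stay as the last step left them, time stands still between calls to the robot, and variables do not carry over. Pictures are saved under pics/ and viewed, at most 10 in all, crops included, and the job is handed in when it is done.

```bash
mkdir -p pics; ls; python3 - <<'E'
from rig import sensors, imaging
import cv2,pickle
s=sensors.observe(); print(s)
for n in ("top","side"):
    c=imaging.camera(n); pickle.dump(c,open(f"pics/{n}.pkl","wb"))
    print({k:v for k,v in c.items() if k!="frame"})
    cv2.imwrite(f"pics/{n}0.png",cv2.resize(c["frame"],(800,600),interpolation=cv2.INTER_CUBIC))
E
```

```text
pics
{'t': 0.0, 'joint_pos': array([ 1.11002494e+00,  3.42742049e-01,  1.52500619e+00,  1.14170316e-05,
        1.27536580e+00, -1.45984244e-01]), 'qvel': array([-0.00099227,  0.00115747, -0.00099716, -0.00153214, -0.00114512,
       -0.00151474]), 'tau': array([-1.19668050e-03, -4.31251931e+01, -2.44216561e+01,  7.17147742e-02,
        5.61194227e-02, -1.75751538e-04]), 'tcp_pos': array([0.16238398, 0.49894767, 0.29153862]), 'eef_rot': array([[-9.50861194e-01,  3.09616728e-01, -6.86251222e-04],
       [ 3.09617402e-01,  9.50860253e-01, -1.35786398e-03],
       [ 2.32111607e-04, -1.50361549e-03, -9.99998843e-01]]), 'ft_force': array([0.8716914 , 0.28139481, 0.76168728]), 'moment': array([-0.01168032,  0.06402929, -0.02026815]), 'grip_force': 0.0, 'grip_width': 0.9967498271406864}
{'fx': 429.09269726037326, 'fy': 429.09269726037326, 'cx': 260.58635614255525, 'cy': 184.4644309616148, 'distortion': array([0.01576581, 0.        , 0.        , 0.        , 0.        ]), 'camera_from_world': array([[-1.64303654e-03, -9.99866817e-01,  1.62372735e-02,
         3.80116454e-02],
       [ 9.97360127e-01, -4.59732310e-04,  7.26124402e-02,
        -5.06587562e-01],
       [-7.25953046e-02,  1.63137141e-02,  9.97228050e-01,
        -1.27886450e+00],
       [ 0.00000000e+00,  0.00000000e+00,  0.00000000e+00,
         1.00000000e+00]])}
{'fx': 461.8967176134702, 'fy': 461.8967176134702, 'cx': 259.38577620808223, 'cy': 188.9991892117431, 'distortion': array([-0.11071402,  0.        ,  0.        ,  0.        ,  0.        ]), 'camera_from_world': array([[-9.99951319e-01,  9.78618253e-03,  1.26095072e-03,
         5.36546202e-01],
       [-2.41939502e-03, -3.67068755e-01,  9.30190666e-01,
        -6.33208744e-02],
       [ 9.56587126e-03,  9.30142333e-01,  3.67074562e-01,
        -1.30195746e+00],
       [ 0.00000000e+00,  0.00000000e+00,  0.00000000e+00,
         1.00000000e+00]])}
```

View pics/top0.png

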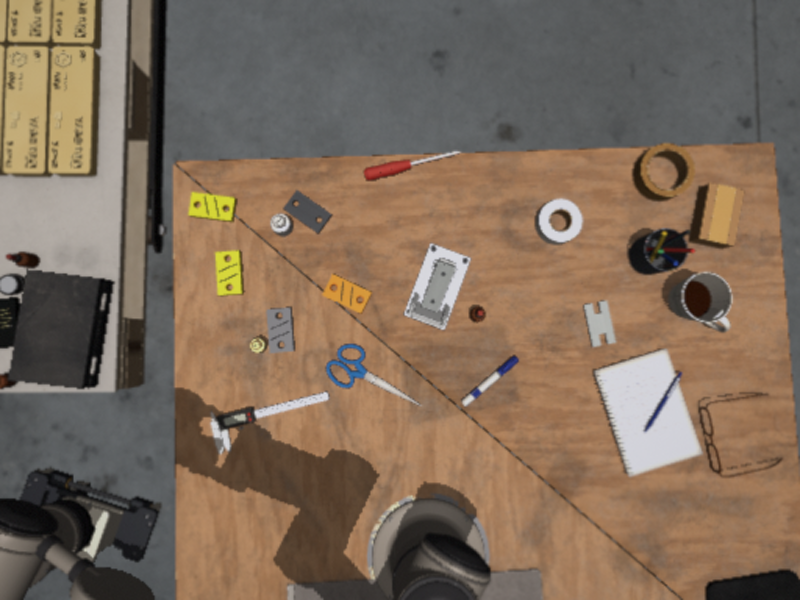

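View pics/side0.png

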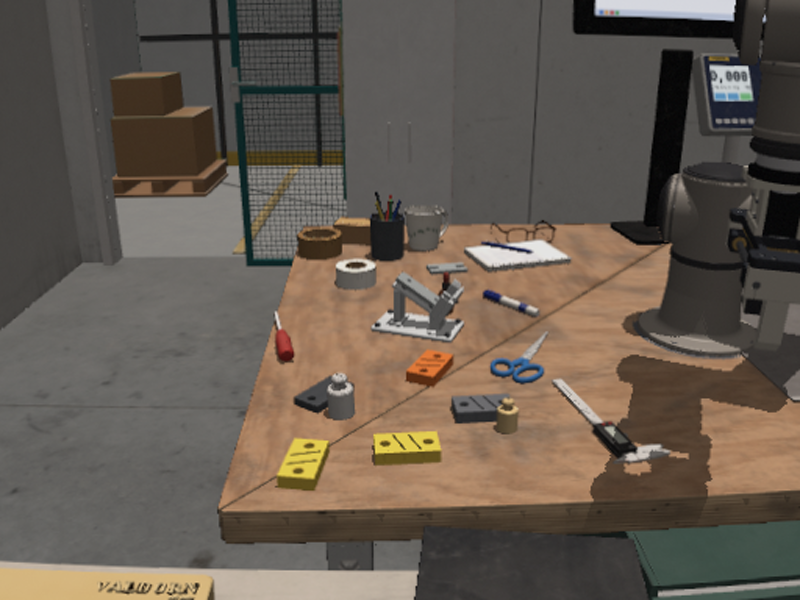

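```bash
cat > h.py <<'E'
import pickle,numpy as np,cv2
def load(n): return pickle.load(open(f"pics/{n}.pkl","rb"))
def K(c): return np.array([[c["fx"],0,c["cx"]],[0,c["fy"],c["cy"]],[0,0,1.]])
def ray(c,uv):
    T=c["camera_from_world"]; R=T[:3,:3]; o=-R.T@T[:3,3]
    p=cv2.undistortPoints(np.array(uv,float).reshape(-1,1,2),K(c),c["distortion"]).reshape(-1,2)
    return o,(np.c_[p[:,0],-p[:,1],-np.ones(len(p))])@R
def at(c,uv,z):
    o,d=ray(c,uv); return o+d*((z-o[2])/d[:,2])[:,None]
def proj(c,P):
    T=c["camera_from_world"]; q=np.atleast_2d(P)@T[:3,:3].T+T[:3,3]
    return cv2.projectPoints(q*[1,-1,-1],np.zeros(3),np.zeros(3),K(c),c["distortion"])[0].reshape(-1,2)
def crop(c,u,v,w=400,h=300,s=5):
    M=np.float32([[s,0,w/2-s*u],[0,s,h/2-s*v]])
    return cv2.warpAffine(c["frame"],M,(w,h),flags=cv2.INTER_CUBIC)
E
python3 - <<'E'
from h import *
c=load("top")
t=[crop(c,*p,s=4.5) for p in [(193,135),(179,210),(383,207),(280,184)]]
cv2.imwrite("pics/m1.png",np.vstack([np.hstack(t[:2]),np.hstack(t[2:])]))
E
```

```text
(no output)
```

View pics/m1.png

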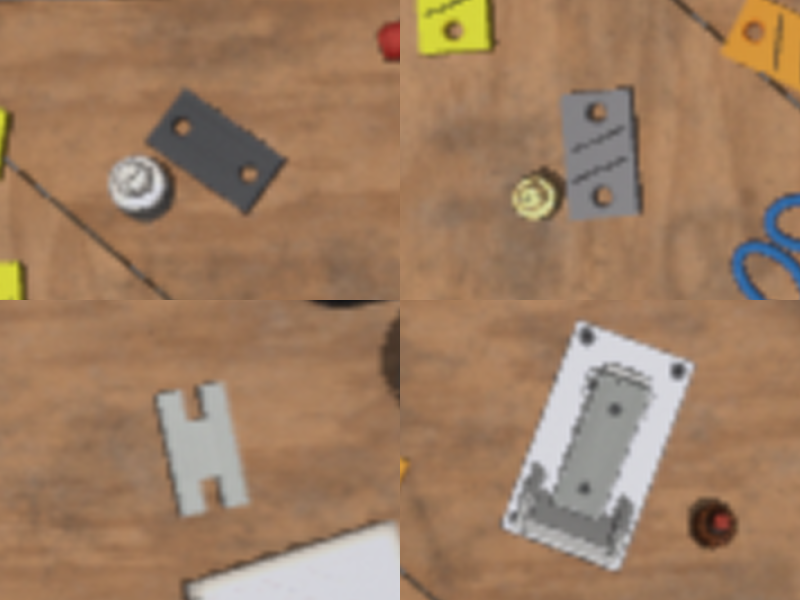

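```bash
cat > meas.py <<'E'
from h import *
c=load("top"); s=4.5
def tile(pts,ctr,off): return [((x-off[0]-200)/s+ctr[0],(y-off[1]-150)/s+ctr[1]) for x,y in pts]
def rect(n,pts,ctr,off,z):
    P=at(c,tile(pts,ctr,off),z)[:,:2]*1000
    print(n,"ctr",P[:4].mean(0).round(1),"sides",[round(np.linalg.norm(P[i]-P[(i+1)%4]),1) for i in range(4)],
     "angs",[round(np.degrees(np.arctan2(*(P[(i+1)%4]-P[i])[::-1])),1) for i in range(4)]); return P
if __name__=="__main__":
    rect("backing",[(185,90),(287,158),(248,213),(147,142)],(193,135),(0,0),.012)
    print("holes",at(c,tile([(182,126),(249,174)],(193,135),(0,0)),.012).round(4))
    rect("pad",[(562,95),(631,88),(636,213),(570,219)],(179,210),(400,0),.018)
    print("holes",at(c,tile([(597,112),(602,196)],(179,210),(400,0)),.018).round(4))
    rect("spacer",[(156,395),(222,382),(248,504),(182,516)],(383,207),(0,300),.008)
    for z in (.004,.01): rect("foot",[(580,321),(693,366),(617,571),(502,526)],(280,184),(400,300),z)
    rect("bigw",[(134,182)]*4,(193,135),(0,0),.062)
    rect("smallw",[(535,195)]*4,(179,210),(400,0),.046)
    rect("bottle",[(722,522)]*4,(280,184),(400,300),.081)
    for z in (.05,.07): rect("bedhigh",[(590,368),(652,388)]*2,(280,184),(400,300),z+.05);rect("bedlow",[(555,508),(612,520)]*2,(280,184),(400,300),z)
    d=load("side")
    t=[crop(d,267,195,s=5),crop(d,267,195,400,300,s=5)]
    cv2.imwrite("pics/m2.png",crop(d,267,195,800,600,s=10))
E
python3 meas.py
```

```text
backing ctr [658.1 232.2] sides [np.float64(83.6), np.float64(45.9), np.float64(84.1), np.float64(43.8)] angs [np.float64(-123.8), np.float64(145.3), np.float64(54.8), np.float64(-35.3)]
holes [[0.675  0.2558 0.012 ]
 [0.6422 0.2102 0.012 ]]
pad ctr [427.6 282.4] sides [np.float64(46.1), np.float64(83.3), np.float64(43.8), np.float64(82.7)] angs [np.float64(-84.2), np.float64(-177.1), np.float64(95.1), np.float64(4.5)]
holes [[0.4553 0.2846 0.018 ]
 [0.3994 0.2806 0.018 ]]
spacer ctr [ 439.  -336.7] sides [np.float64(45.9), np.float64(84.0), np.float64(45.6), np.float64(83.3)] angs [np.float64(-79.0), np.float64(-169.3), np.float64(100.1), np.float64(11.0)]
foot ctr [512.1 -20.9] sides [np.float64(83.0), np.float64(149.1), np.float64(83.5), np.float64(149.7)] angs [np.float64(-111.9), np.float64(159.3), np.float64(68.6), np.float64(-20.9)]
foot ctr [511.6 -20.5] sides [np.float64(82.6), np.float64(148.4), np.float64(83.2), np.float64(149.1)] angs [np.float64(-111.9), np.float64(159.3), np.float64(68.6), np.float64(-20.9)]
bigw ctr [628. 279.] sides [np.float64(0.0), np.float64(0.0), 
[... 501 characters left out ...]
1.1), np.float64(41.1), np.float64(41.1), np.float64(41.1)] angs [np.float64(-108.0), np.float64(72.0), np.float64(-108.0), np.float64(72.0)]
bedlow ctr [463.7  -8.3] sides [np.float64(38.1), np.float64(38.1), np.float64(38.1), np.float64(38.1)] angs [np.float64(-101.9), np.float64(78.1), np.float64(-101.9), np.float64(78.1)]
bedhigh ctr [545.3 -28.2] sides [np.float64(40.4), np.float64(40.4), np.float64(40.4), np.float64(40.4)] angs [np.float64(-108.0), np.float64(72.0), np.float64(-108.0), np.float64(72.0)]
bedlow ctr [462.9  -7.2] sides [np.float64(37.5), np.float64(37.5), np.float64(37.5), np.float64(37.5)] angs [np.float64(-101.9), np.float64(78.1), np.float64(-101.9), np.float64(78.1)]
```

View pics/m2.png

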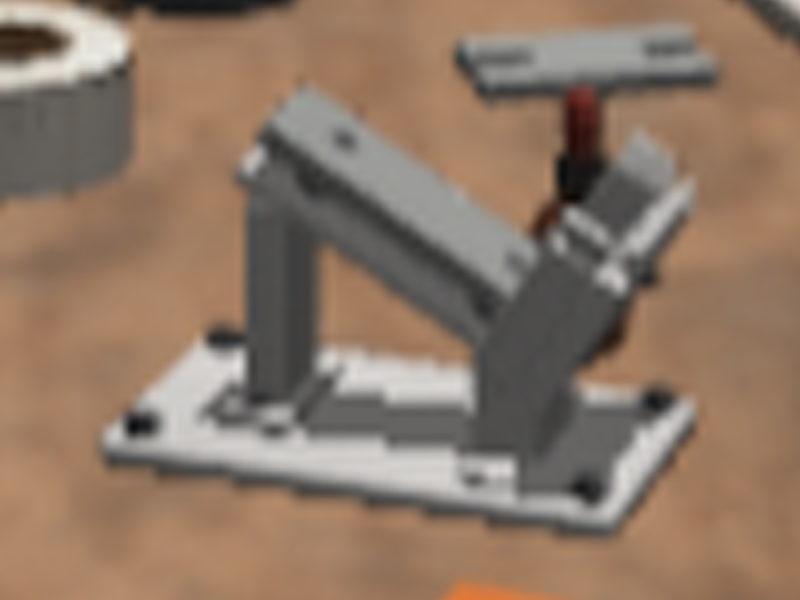

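```bash
python3 - <<'E'
from meas import *
d=load("side")
top=tile([(615,409),(584,488),(590,368),(652,388)],(280,184),(400,300))
sd=[((x-400)/10+267,(y-300)/10+195) for x,y in [(345,138),(515,260),(262,130),(305,88)]]
o1,r1=ray(c,top);o2,r2=ray(d,sd)
Ps=[]
for a,b in zip(r1,r2):
    t=np.linalg.lstsq(np.c_[a,-b],o2-o1,rcond=None)[0]
    p,q=o1+a*t[0],o2+b*t[1]; Ps.append((p+q)/2); print(((p+q)/2*1000).round(1),"gap",round(np.linalg.norm(p-q)*1000,1))
yaw=np.radians(-20.8)
C=np.array([.512,-.0207])
for p in Ps:
    e=p[:2]-C; print("stand frame",(np.array([e@[np.cos(yaw),np.sin(yaw)],e@[-np.sin(yaw),np.cos(yaw)],p[2]])*1000).round(1))
# lip/cheek candidates: project grid to check later
from rig import sensors
R=sensors.observe()["eef_rot"]; print(np.degrees(np.arctan2(R[1,1],R[0,1])))
E
```

```text
[529.7 -26.6  89.5] gap 1.6
[481.8  -8.3  59.9] gap 3.3
[553.9 -10.2  98. ] gap 0.5
[541.6 -49.6  96.2] gap 0.1
stand frame [18.6  0.8 89.5]
stand frame [-32.6   0.9  59.9]
stand frame [35.4 24.7 98. ]
stand frame [ 37.9 -16.5  96.2]
71.96449561161447
```

```bash
cat > jig.py <<'E'
import numpy as np
yaw=np.radians(-20.8); X=np.array([np.cos(yaw),np.sin(yaw),0]);Y=np.array([-np.sin(yaw),np.cos(yaw),0]);Z=np.array([0,0,1.])
th=np.radians(30)
bx=X*np.cos(th)+Z*np.sin(th); bz=-X*np.sin(th)+Z*np.cos(th)
C=np.array([.512,-.0207,0])
B0=C+X*-.050+Y*.0008+Z*.0499
def bed(x,y,z): return B0+(bx*x+Y*y+bz*z)/1000
E
python3 - <<'E'
from h import *; from jig import *
L=[[(0,-17,0),(100,-17,0),(100,17,0),(0,17,0),(0,-17,0)],[(-6,-26.5,38),(-6,26.5,38)],[(0,-26.5,0),(0,-26.5,30),(16,-26.5,30),(16,-26.5,0)],[(0,26.5,0),(0,26.5,30),(16,26.5,30),(16,26.5,0)],[(0,-26.5,30),(0,26.5,30)]]
I=[]
for n,u,v in (("top",280,184),("side",275,190)):
    c=load(n); im=crop(c,u,v,400,400 if n=="top" else 400,6.)
    for l in L:
        p=proj(c,[bed(*q) for q in l]); p=(p-[u,v])*6.+[200,200]
        cv2.polylines(im,[np.int32(p.round())],False,(0,0,255),1)
    I.append(im)
cv2.imwrite("pics/m3.png",np.hstack(I))
E
```

```text
(no output)
```

View pics/m3.png

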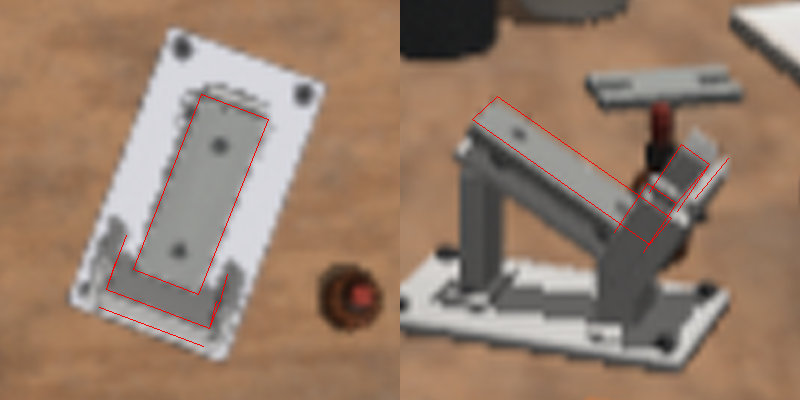

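```bash
python3 -m creep '3.5 -2 0 -.133 0;3.5 -2 0 -.133 0;3.5 -2 0 -.133 0;3.5 -2 0 -.133 0;3.5 -2 0 -.133 .1;3.5 -2 0 -.133 .2;3.5 -2 0 -.133 .3;3.5 -2 0 -.133 .3;3.5 -2 0 -.133 .3;3.5 -2 0 -.133 .3' 15
```

```text
t: 1.1
tcp_pos: [0.5137, 0.2981, 0.2918]
eef_rot: [[0.08, 0.997, -0.001], [0.997, -0.08, -0.0], [-0.0, -0.001, -1.0]]
ft_force: [-0.5, -0.1, 0.7]
grip_width: 0.698
grip_force: 0.0
```

```bash
python3 -m creep '3.4 -2 0 -.132 .3;3.4 -2 -4 -.132 .3;3.4 -2 -4 -.132 .3;3.2 -2 -4 -.131 .3;0 0 -4 0 .3;0 0 -2 0 .3;0 0 0 0 .3' 15; python3 - <<'E'
from rig import imaging,sensors
from h import *
t=imaging.camera("top"); R=sensors.observe()
print(R["tcp_pos"].round(4),np.degrees(np.arctan2(R["eef_rot"][1,1],R["eef_rot"][0,1])),R["grip_width"],R["ft_force"])
s=imaging.camera("side")
cv2.imwrite("pics/m4.png",np.hstack([crop(t,193,135,400,500,6),crop(s,205,245,400,500,5)]))
E
```

```text
t: 1.8
tcp_pos: [0.6341, 0.2246, 0.1199]
eef_rot: [[0.566, 0.824, -0.009], [0.824, -0.566, -0.002], [-0.007, -0.006, -1.0]]
ft_force: [-0.4, -0.0, -0.4]
grip_width: 0.699
grip_force: 0.0
[0.6354 0.2252 0.1228] -34.44207955994975 0.7025236347608318 [-0.69693181 -0.03004861  1.08905004]
```

View pics/m4.png

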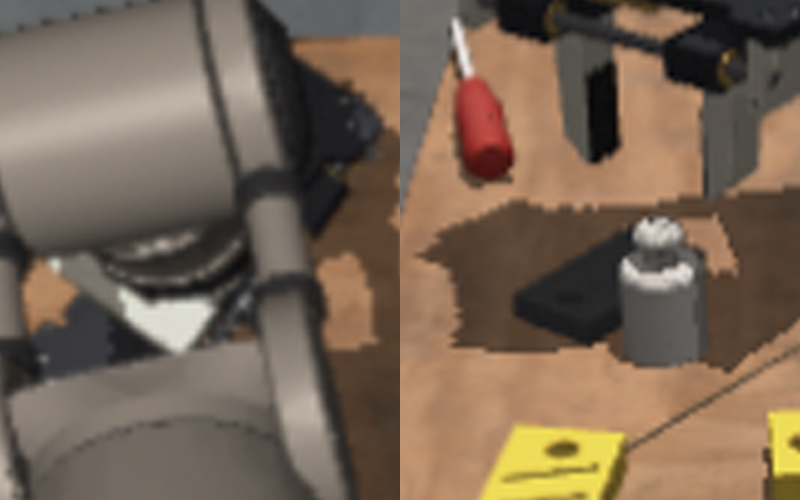

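```bash
python3 -m creep '1.3 -.75 0 0 .3;0 0 0 0 .3;0 0 0 0 .3' 15
```

```text
t: 2.2
tcp_pos: [0.6496, 0.2183, 0.1265]
eef_rot: [[0.566, 0.825, 0.003], [0.825, -0.566, 0.001], [0.002, 0.002, -1.0]]
ft_force: [-0.0, 0.1, 0.3]
grip_width: 0.697
grip_force: 0.0
```

```bash
python3 -m creep '-.1 0 -2 0 .3;0 0 -2 0 .3;0 0 -1 0 .3;0 0 -.5 0 .3;0 0 0 0 .3;0 0 0 0 .3' 15
```

```text
t: 2.8
tcp_pos: [0.6486, 0.2182, 0.0707]
eef_rot: [[0.565, 0.825, 0.002], [0.825, -0.565, 0.0], [0.001, 0.001, -1.0]]
ft_force: [-0.0, 0.1, 0.7]
grip_width: 0.696
grip_force: 0.0
```

```bash
python3 -m creep '0 0 -.15 0 .3;0 0 0 0 .4;0 0 0 0 .5;0 0 0 0 .7;0 0 0 0 .7;0 0 0 0 .7;0 0 0 0 .7;0 0 0 0 .7' 20
```

```text
t: 3.6
tcp_pos: [0.6481, 0.218, 0.0684]
eef_rot: [[0.565, 0.825, -0.0], [0.825, -0.565, -0.0], [-0.0, -0.0, -1.0]]
ft_force: [-1.3, -0.1, 3.5]
grip_width: 0.497
grip_force: 20.0
```

```bash
python3 -m creep '0 0 1 0 .7;0 0 2.5 0 .7;0 0 3 0 .7;0 0 3 .12 .7;-1 -2 3 .139 .7;-1.5 -2.5 2.5 .139 .7;-1.5 -2.5 0 .139 .7;-1.5 -2.5 0 .139 .7;-1.5 -2.5 0 .139 .7;-1.5 -2.5 0 .139 .7' 20;  python3 -m creep '-1.5 -2.5 0 .139 .7;-1.3 -2.5 0 .139 .7;-1 -2 0 .139 .7;-.5 -1.5 0 .139 .7;0 0 0 .139 .7;0 0 0 .139 .7;0 0 0 0 .7;0 0 0 0 .7' 20
```

```text
t: 4.6
tcp_pos: [0.5624, 0.0719, 0.2184]
eef_rot: [[-0.351, 0.936, 0.0], [0.936, 0.351, -0.0], [-0.0, 0.0, -1.0]]
ft_force: [0.8, -1.0, -2.8]
grip_width: 0.497
grip_force: 20.0
t: 5.4
tcp_pos: [0.5202, -0.0121, 0.2183]
eef_rot: [[-0.926, 0.378, 0.0], [0.378, 0.926, 0.0], [-0.0, 0.0, -1.0]]
ft_force: [0.4, -0.0, -3.0]
grip_width: 0.498
grip_force: 20.0
```

```bash
python3 -m creep '-.2 -1 0 .025 .7;0 0 -1 0 .7;0 0 0 0 .7;0 0 0 0 .7' 20; cat > look.py <<'E'
import sys
from rig import imaging,sensors
from h import *
n=sys.argv[1]
t=imaging.camera("top"); s=imaging.camera("side")
pickle.dump(t,open(f"pics/{n}t.pkl","wb"));pickle.dump(s,open(f"pics/{n}s.pkl","wb"))
cv2.imwrite(f"pics/{n}.png",np.hstack([crop(t,280,175,360,600,6),crop(s,270,175,440,600,7)]))
E
python3 look.py p1
```

```text
t: 5.8
tcp_pos: [0.5179, -0.0217, 0.2076]
eef_rot: [[-0.936, 0.352, -0.001], [0.352, 0.936, 0.0], [0.001, 0.0, -1.0]]
ft_force: [0.9, 0.5, -3.3]
grip_width: 0.496
grip_force: 20.0
```

View pics/p1.png

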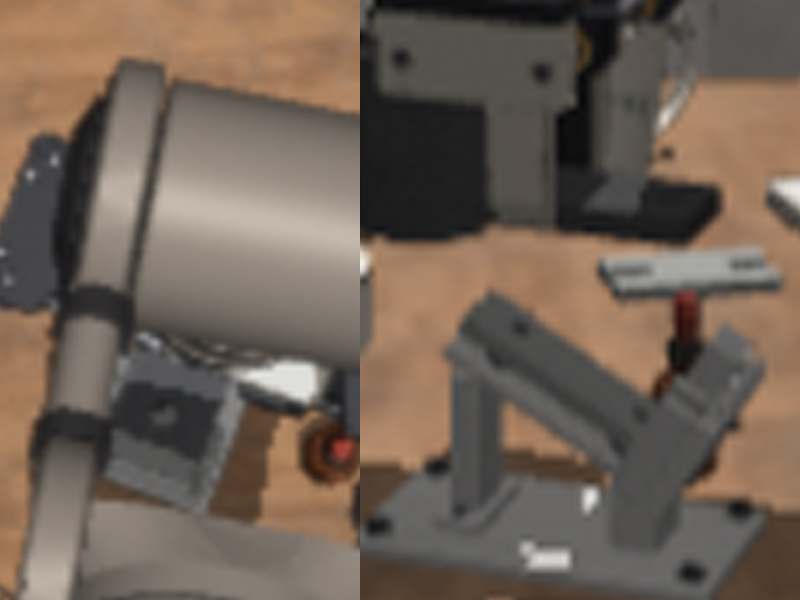

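```bash
python3 -m creep '0 0 -1.5 0 .7;0 0 -1.5 0 .7;0 0 -.5 0 .7;0 0 -.3 0 .7;0 0 0 0 .7;0 0 -.3 0 .7;0 0 -.2 0 .7;0 0 0 0 .7' 10; python3 -m creep '0 0 -.2 0 .7;0 0 -.2 0 .7;0 0 0 0 .7' 10
```

```text
t: 6.7
tcp_pos: [0.5181, -0.0221, 0.1652]
eef_rot: [[-0.936, 0.351, -0.0], [0.351, 0.936, 0.0], [0.0, 0.0, -1.0]]
ft_force: [-0.4, -0.3, -3.2]
grip_width: 0.498
grip_force: 10.0
t: 7.0
tcp_pos: [0.518, -0.022, 0.1609]
eef_rot: [[-0.936, 0.351, -0.0], [0.351, 0.936, 0.0], [0.001, 0.0, -1.0]]
ft_force: [-1.1, -0.1, -2.6]
grip_width: 0.498
grip_force: 10.0
```

```bash
python3 -m creep '0 0 -.2 0 .7;0 0 -.2 0 .7;0 0 0 0 .7' 10; python3 -m creep '0 0 -.2 0 .7;0 0 -.2 0 .7;0 0 0 0 .7' 10; python3 look.py p2
```

```text
t: 7.3
tcp_pos: [0.5181, -0.0221, 0.1568]
eef_rot: [[-0.936, 0.351, -0.0], [0.351, 0.936, 0.0], [0.0, -0.0, -1.0]]
ft_force: [-0.8, 0.1, -3.3]
grip_width: 0.495
grip_force: 10.0
t: 7.6
tcp_pos: [0.5185, -0.0222, 0.1535]
eef_rot: [[-0.936, 0.351, 0.001], [0.351, 0.936, -0.0], [-0.001, 0.0, -1.0]]
ft_force: [-1.2, -0.3, 2.9]
grip_width: 0.499
grip_force: 10.0
```

View pics/p2.png

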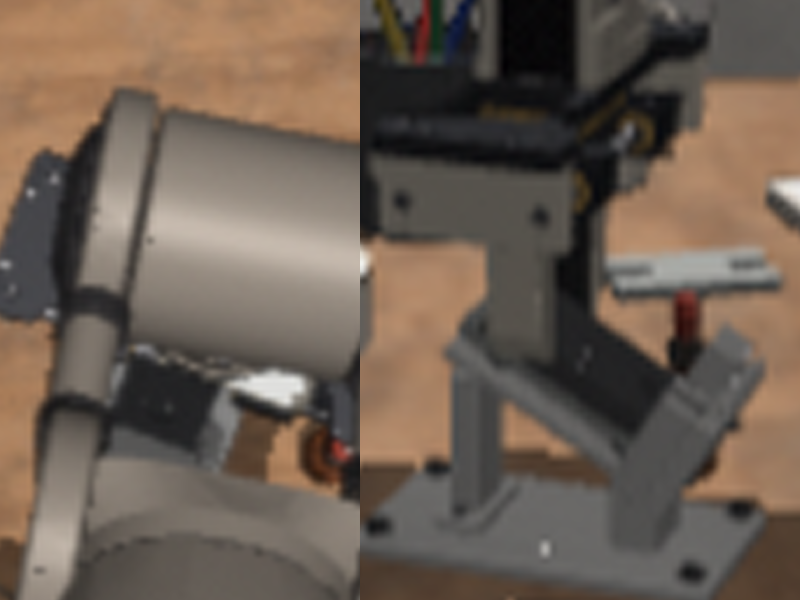

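```bash
python3 -m creep '-.16 .06 -.1 0 .7;-.16 .06 -.1 0 .7;0 0 0 0 .7' 10; python3 -m creep '-.16 .06 -.1 0 .7;-.08 .03 -.05 0 .7;0 0 0 0 .7' 10;python3 -m creep '-.08 .03 -.05 0 .7;-.08 .03 -.05 0 .7;0 0 0 0 .7' 10
```

```text
t: 8.0
tcp_pos: [0.5149, -0.0207, 0.1512]
eef_rot: [[-0.936, 0.351, 0.0], [0.351, 0.936, 0.0], [-0.0, 0.0, -1.0]]
ft_force: [0.6, 0.3, 3.0]
grip_width: 0.501
grip_force: 10.0
t: 8.3
tcp_pos: [0.5124, -0.0199, 0.1496]
eef_rot: [[-0.936, 0.351, -0.0], [0.351, 0.936, 0.0], [0.0, 0.0, -1.0]]
ft_force: [-1.5, 0.7, 3.1]
grip_width: 0.501
grip_force: 10.0
t: 8.6
tcp_pos: [0.512, -0.0198, 0.1494]
eef_rot: [[-0.936, 0.351, 0.003], [0.351, 0.936, -0.001], [-0.003, 0.0, -1.0]]
ft_force: [2.5, -1.6, 6.7]
grip_width: 0.497
grip_force: 10.0
```

```bash
python3 -m creep '0 0 0 0 .48;0 0 0 0 .4;0 0 0 0 .3;0 0 0 0 .3;0 0 1 0 .3;0 0 2 0 .3;0 0 2 0 .5;-.9 .35 0 0 1;-.9 .35 0 0 1;0 0 0 0 1' 20; python3 -m creep '0 0 -1 0 1;0 0 -1 0 1;0 0 -1 0 1;0 0 -.5 0 1;0 0 0 0 1'
```

```text
t: 9.6
tcp_pos: [0.4909, -0.0117, 0.198]
eef_rot: [[-0.936, 0.351, -0.003], [0.351, 0.936, 0.001], [0.003, -0.0, -1.0]]
ft_force: [0.5, 0.8, 0.0]
grip_width: 0.4
grip_force: 0.0
t: 10.1
tcp_pos: [0.4925, -0.0123, 0.1623]
eef_rot: [[-0.936, 0.351, -0.003], [0.351, 0.936, 0.001], [0.003, -0.0, -1.0]]
ft_force: [-0.6, -0.1, 0.1]
grip_width: 0.011
grip_force: 0.0
```

```bash
python3 -m creep '.15 -.05 -.3 0 1;0 0 -.3 0 1;0 0 -.2 0 1;0 0 0 0 1'; python3 -m creep '0 0 -.1 0 1;0 0 -.1 0 1;0 0 0 0 1'; python3 -m creep '0 0 -.1 0 1;0 0 0 0 1'
```

```text
t: 10.5
tcp_pos: [0.4944, -0.0128, 0.1555]
eef_rot: [[-0.936, 0.351, -0.0], [0.351, 0.936, 0.0], [0.0, 0.0, -1.0]]
ft_force: [-0.8, 0.2, -0.2]
grip_width: 0.004
grip_force: 0.0
t: 10.8
tcp_pos: [0.4947, -0.0129, 0.154]
eef_rot: [[-0.936, 0.351, 0.001], [0.351, 0.936, -0.0], [-0.001, 0.0, -1.0]]
ft_force: [-0.3, 0.5, 1.2]
grip_width: 0.007
grip_force: 1.0
t: 11.0
tcp_pos: [0.495, -0.013, 0.1532]
eef_rot: [[-0.936, 0.351, 0.002], [0.351, 0.936, -0.0], [-0.002, 0.0, -1.0]]
ft_force: [0.3, 0.2, 5.5]
grip_width: 0.01
grip_force: 2.2
```

```bash
python3 -m creep '0 0 -.1 0 1;0 0 0 0 1;0 0 0 0 1'; python3 -m creep '0 0 1 0 1;0 0 3 0 1;0 0 4 0 1;-.5 -3 2 -.1 .7;-.5 -4 0 -.1 .4;-.7 -4 0 -.1 .3;-.7 -4 0 -.1 .3;-.7 -4 0 -.1 .3;-.7 -4 0 -.1 .3;-.7 -4 0 0 .3'; python3 look.py p3
```

```text
t: 11.3
tcp_pos: [0.4952, -0.0131, 0.1526]
eef_rot: [[-0.936, 0.351, 0.003], [0.351, 0.936, -0.001], [-0.003, 0.0, -1.0]]
ft_force: [0.7, -0.5, 7.2]
grip_width: 0.007
grip_force: 3.2
t: 12.3
tcp_pos: [0.4487, -0.2843, 0.252]
eef_rot: [[-0.572, 0.82, -0.0], [0.82, 0.572, 0.0], [0.0, 0.0, -1.0]]
ft_force: [0.8, 0.0, -0.4]
grip_width: 0.561
grip_force: 0.0
```

View pics/p3.png

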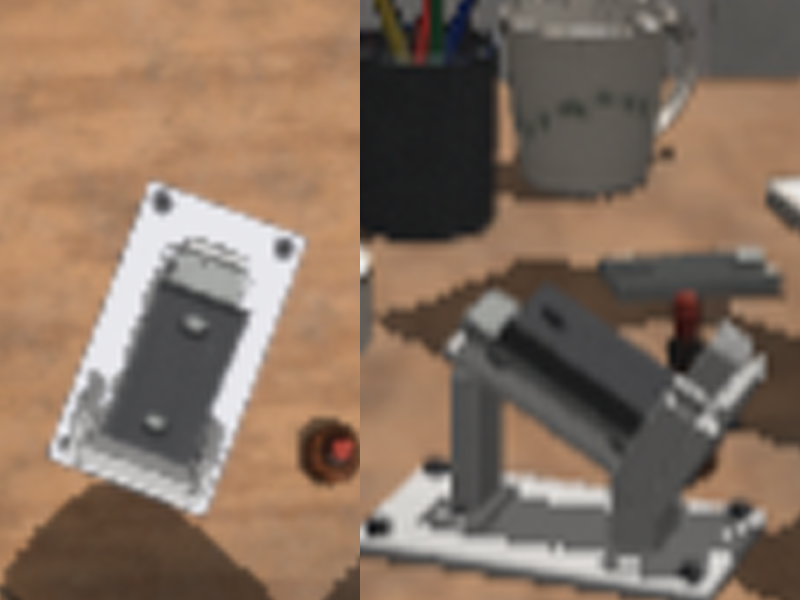

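```bash
python3 -m creep '.2 -1 0 .12 .3;.2 -1 0 .13 .3;.2 -1 0 .13 .3;.2 -1 0 .13 .3;0 -.9 -2 .13 .3;0 0 -3 .13 .3;0 0 -3 .13 .3;0 0 -3 .13 .3;0 0 -3 .118 .3;0 0 -2 0 .3' 20; python3 -m creep '0 0 0 0 .3;0 0 0 0 .3'
```

```text
t: 13.4
tcp_pos: [0.4569, -0.3304, 0.0898]
eef_rot: [[-0.981, -0.192, -0.002], [-0.192, 0.981, 0.002], [0.002, 0.003, -1.0]]
ft_force: [0.6, -0.2, 0.4]
grip_width: 0.698
grip_force: 0.0
t: 13.6
tcp_pos: [0.4577, -0.3315, 0.0921]
eef_rot: [[-0.982, -0.188, -0.0], [-0.188, 0.982, 0.0], [0.0, 0.0, -1.0]]
ft_force: [-0.2, 0.4, 0.8]
grip_width: 0.698
grip_force: 0.0
```

```bash
python3 -m creep '-.1 -.2 -1 0 .3;0 0 -1 0 .3;0 0 -.2 0 .3;0 0 0 0 .3;0 0 0 0 .3' 20; python3 -m creep '0 0 -.15 0 .3;0 0 0 0 .4;0 0 0 0 .5;0 0 0 0 .7;0 0 0 0 .7;0 0 0 0 .7;0 0 0 0 .7;0 0 0 0 .7' 20
```

```text
t: 14.1
tcp_pos: [0.4565, -0.3339, 0.0698]
eef_rot: [[-0.982, -0.188, 0.0], [-0.188, 0.982, -0.0], [-0.0, -0.0, -1.0]]
ft_force: [0.5, -0.1, 0.9]
grip_width: 0.701
grip_force: 0.0
t: 14.9
tcp_pos: [0.4565, -0.3338, 0.0682]
eef_rot: [[-0.982, -0.188, -0.0], [-0.188, 0.982, 0.0], [-0.0, 0.0, -1.0]]
ft_force: [-0.5, 1.6, 1.9]
grip_width: 0.494
grip_force: 20.0
```

```bash
python3 -m creep '0 0 1 0 .7;0 0 2.5 0 .7;0 0 3 0 .7;0 0 3 0 .7;.5 2 3 -.05 .7;.6 3 2.5 -.1 .7;.6 3 0 -.1 .7;.6 3 0 -.1 .7;.6 3 0 -.1 .7;.6 3 0 -.1 .7' 20;  python3 -m creep '.6 3 0 0 .7;.6 3 0 0 .7;.6 3 0 0 .7;.5 3 0 0 .7;.5 2 0 0 .7;0 0.3 0 0 .7;0 0 0 0 .7;0 0 0 0 .7' 20
```

```text
t: 15.9
tcp_pos: [0.4915, -0.1628, 0.2188]
eef_rot: [[-0.934, 0.357, 0.001], [0.357, 0.934, -0.0], [-0.001, -0.0, -1.0]]
ft_force: [0.2, 0.2, -0.6]
grip_width: 0.5
grip_force: 20.0
t: 16.7
tcp_pos: [0.5193, -0.0217, 0.2183]
eef_rot: [[-0.935, 0.354, 0.0], [0.354, 0.935, -0.0], [-0.0, -0.0, -1.0]]
ft_force: [-0.1, -0.0, -2.2]
grip_width: 0.493
grip_force: 20.0
```

```bash
python3 -m creep '-.56 .1 -1.5 0 .7;0 0 -1.5 0 .7;0 0 -.5 0 .7;0 0 -.3 0 .7;0 0 0 0 .7;0 0 -.3 0 .7;0 0 -.2 0 .7;0 0 0 0 .7' 8; python3 -m creep '0 0 -.2 0 .7;0 0 -.2 0 .7;0 0 0 0 .7' 8;python3 -m creep '0 0 -.2 0 .7;0 0 -.2 0 .7;0 0 0 0 .7' 8
```

```text
t: 17.5
tcp_pos: [0.5138, -0.0198, 0.1751]
eef_rot: [[-0.936, 0.353, -0.0], [0.353, 0.936, 0.0], [0.0, 0.0, -1.0]]
ft_force: [0.2, -0.3, -1.5]
grip_width: 0.502
grip_force: 8.0
t: 17.8
tcp_pos: [0.5137, -0.0198, 0.1709]
eef_rot: [[-0.936, 0.353, -0.0], [0.353, 0.936, 0.0], [0.001, -0.0, -1.0]]
ft_force: [-0.1, -1.0, -1.7]
grip_width: 0.499
grip_force: 8.0
t: 18.1
tcp_pos: [0.5137, -0.0199, 0.167]
eef_rot: [[-0.936, 0.353, -0.0], [0.353, 0.936, 0.0], [0.0, 0.0, -1.0]]
ft_force: [-0.6, 0.8, -2.1]
grip_width: 0.501
grip_force: 8.0
```

```bash
python3 -m creep '0 0 -.2 0 .7;0 0 -.1 0 .7;0 0 0 0 .7' 8; python3 -m creep '0 0 -.1 0 .7;0 0 -.1 0 .7;0 0 0 0 .7' 8
```

```text
t: 18.4
tcp_pos: [0.5138, -0.0199, 0.1641]
eef_rot: [[-0.936, 0.353, -0.0], [0.353, 0.936, 0.0], [0.0, 0.0, -1.0]]
ft_force: [-1.0, 0.3, -0.7]
grip_width: 0.504
grip_force: 8.0
t: 18.7
tcp_pos: [0.5142, -0.0201, 0.1626]
eef_rot: [[-0.936, 0.353, 0.001], [0.353, 0.936, -0.0], [-0.001, 0.0, -1.0]]
ft_force: [-0.4, -1.3, 4.4]
grip_width: 0.504
grip_force: 8.0
```

Force rise matches flat contact; now slide down to the lip.

```bash
python3 -m creep '-.16 .06 -.1 0 .7;-.16 .06 -.1 0 .7;0 0 0 0 .7' 10; python3 -m creep '-.16 .06 -.1 0 .7;-.08 .03 -.05 0 .7;0 0 0 0 .7' 10;python3 -m creep '-.08 .03 -.05 0 .7;-.08 .03 -.05 0 .7;0 0 0 0 .7' 10
```

```text
t: 19.0
tcp_pos: [0.5119, -0.0192, 0.1613]
eef_rot: [[-0.936, 0.353, 0.004], [0.353, 0.936, -0.001], [-0.004, 0.0, -1.0]]
ft_force: [1.1, -1.9, 5.9]
grip_width: 0.503
grip_force: 10.0
t: 19.3
tcp_pos: [0.5097, -0.0184, 0.16]
eef_rot: [[-0.936, 0.353, 0.005], [0.353, 0.936, -0.001], [-0.005, 0.0, -1.0]]
ft_force: [0.2, -2.3, 6.7]
grip_width: 0.496
grip_force: 10.0
t: 19.6
tcp_pos: [0.5083, -0.0178, 0.1591]
eef_rot: [[-0.936, 0.353, 0.005], [0.353, 0.936, -0.001], [-0.005, 0.0, -1.0]]
ft_force: [0.7, -1.2, 8.9]
grip_width: 0.497
grip_force: 10.0
```

```bash
python3 -m creep '-.1 .04 -.04 0 .7;0 0 0 0 .7' 10; python3 -m creep '-.1 .04 -.04 0 .7;0 0 0 0 .7' 10;python3 -m creep '-.1 .04 -.04 0 .7;0 0 0 0 .7' 10
```

```text
t: 19.8
tcp_pos: [0.5065, -0.0172, 0.158]
eef_rot: [[-0.936, 0.353, 0.003], [0.353, 0.936, -0.001], [-0.003, 0.0, -1.0]]
ft_force: [0.7, -2.9, 6.6]
grip_width: 0.502
grip_force: 10.0
t: 20.0
tcp_pos: [0.5048, -0.0165, 0.1569]
eef_rot: [[-0.936, 0.353, 0.001], [0.353, 0.936, -0.0], [-0.001, -0.0, -1.0]]
ft_force: [1.2, -2.6, 3.6]
grip_width: 0.501
grip_force: 10.0
t: 20.2
tcp_pos: [0.5042, -0.0162, 0.1567]
eef_rot: [[-0.936, 0.353, 0.002], [0.353, 0.936, -0.001], [-0.002, 0.0, -1.0]]
ft_force: [2.3, -3.6, 3.1]
grip_width: 0.496
grip_force: 10.0
```

```bash
python3 -m creep '-.1 .03 -.06 0 .7;0 0 0 0 .7' 10; python3 -m creep '0 0 0 0 .48;0 0 0 0 .4;0 0 0 0 .3;0 0 0 0 .3;0 0 1 0 .3;0 0 2 0 .3;0 0 2 0 .3;0 0 2 0 .3' 20; python3 - <<'E'
from rig import imaging
from h import *
for n in("top","side"):
    c=imaging.camera(n); pickle.dump(c,open(f"pics/s2{n}.pkl","wb"))
E
```

```text
t: 20.4
tcp_pos: [0.504, -0.0162, 0.1566]
eef_rot: [[-0.936, 0.353, 0.004], [0.353, 0.936, -0.001], [-0.004, 0.0, -1.0]]
ft_force: [4.0, -4.0, 5.4]
grip_width: 0.493
grip_force: 10.0
t: 21.2
tcp_pos: [0.5025, -0.0156, 0.2272]
eef_rot: [[-0.936, 0.353, 0.0], [0.353, 0.936, 0.0], [0.0, 0.0, -1.0]]
ft_force: [0.4, 0.6, -0.4]
grip_width: 0.699
grip_force: 0.0
```

```bash
python3 -m creep '-1.2 .4 0 0 1;0 0 0 0 1;0 0 0 0 1;0 0 0 0 1;0 0 -2 0 1;0 0 -2 0 1;0 0 -1.5 0 1;0 0 -.5 0 1;0 0 0 0 1'; python3 -m creep '0 0 -.2 0 1;0 0 -.2 0 1;0 0 0 0 1'; python3 -m creep '0 0 -.1 0 1;0 0 0 0 1'
```

```text
t: 22.2
tcp_pos: [0.4906, -0.0117, 0.1652]
eef_rot: [[-0.936, 0.353, -0.002], [0.353, 0.936, 0.0], [0.002, -0.0, -1.0]]
ft_force: [-0.2, 0.3, 0.1]
grip_width: 0.01
grip_force: 0.0
t: 22.5
tcp_pos: [0.4908, -0.0117, 0.1622]
eef_rot: [[-0.936, 0.353, 0.001], [0.353, 0.936, -0.0], [-0.001, 0.0, -1.0]]
ft_force: [-0.2, -0.0, -0.1]
grip_width: 0.006
grip_force: 0.0
t: 22.7
tcp_pos: [0.4907, -0.0117, 0.161]
eef_rot: [[-0.936, 0.353, 0.0], [0.353, 0.936, 0.0], [-0.0, 0.0, -1.0]]
ft_force: [0.5, 0.8, 0.5]
grip_width: 0.01
grip_force: 0.0
```

```bash
python3 -m creep '0 0 -.1 0 1;0 0 0 0 1'; python3 -m creep '0 0 -.1 0 1;0 0 0 0 1'; python3 -m creep '0 0 -.1 0 1;0 0 0 0 1;0 0 0 0 1'
```

```text
t: 22.9
tcp_pos: [0.4909, -0.0117, 0.1602]
eef_rot: [[-0.936, 0.353, 0.001], [0.353, 0.936, -0.0], [-0.001, 0.0, -1.0]]
ft_force: [-0.6, -0.3, 3.2]
grip_width: 0.006
grip_force: 1.5
t: 23.1
tcp_pos: [0.4912, -0.0118, 0.1595]
eef_rot: [[-0.936, 0.353, 0.002], [0.353, 0.936, -0.0], [-0.002, 0.0, -1.0]]
ft_force: [-0.0, -0.9, 5.6]
grip_width: 0.006
grip_force: 2.8
t: 23.4
tcp_pos: [0.4914, -0.0119, 0.1589]
eef_rot: [[-0.936, 0.353, 0.003], [0.353, 0.936, -0.001], [-0.003, 0.0, -1.0]]
ft_force: [-1.0, 0.1, 8.0]
grip_width: 0.001
grip_force: 3.8
```

```bash
python3 -m creep '0 0 1 0 1;0 0 3 0 1;0 0 3 0 .8;-.5 3 0 .05 .5;-.6 4 0 .077 .3;-.6 4 0 .077 .3;-.6 4 0 .077 .3;-.6 4 0 .077 .3;-.6 4 0 .077 .3;-.5 3 0 0 .3'; python3 -m creep '-.5 2.5 0 0 .3;-.1 1.1 -3 0 .3;0 0 -4 0 .3;0 0 -4 0 .3;0 0 -2 0 .3;0 0 0 0 .3;0 0 0 0 .3'
```

```text
t: 24.4
tcp_pos: [0.4498, 0.2505, 0.2282]
eef_rot: [[-0.997, -0.077, -0.0], [-0.077, 0.997, 0.0], [0.0, 0.0, -1.0]]
ft_force: [0.3, 0.2, -0.5]
grip_width: 0.656
grip_force: 0.0
t: 25.1
tcp_pos: [0.4449, 0.2845, 0.0984]
eef_rot: [[-0.997, -0.074, -0.0], [-0.074, 0.997, 0.0], [0.0, 0.0, -1.0]]
ft_force: [-0.4, 0.0, 0.4]
grip_width: 0.701
grip_force: 0.0
```

```bash
python3 - <<'E'
from rig import imaging,sensors
from h import *
t=imaging.camera("top"); s=imaging.camera("side")
pickle.dump(t,open("pics/j2t.pkl","wb"));pickle.dump(s,open("pics/j2s.pkl","wb"))
cv2.imwrite("pics/p4.png",np.vstack([np.hstack([crop(t,270,190,400,300,5),crop(s,275,180,400,300,5)]),np.hstack([crop(t,179,210,400,300,5),crop(s,310,250,400,300,5)])]))
E
```

```text
(no output)
```

View pics/p4.png

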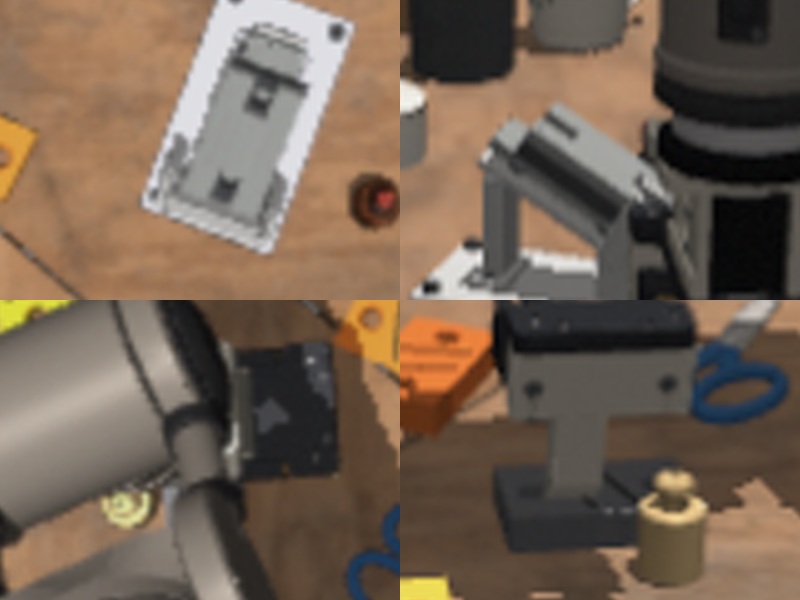

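```bash
python3 -m creep '0 0 -1 0 .3;0 0 -1 0 .3;0 0 -.5 0 .3;0 0 -.3 0 .3;0 0 0 0 .3;0 0 0 0 .3' 20; python3 -m creep '0 0 0 0 .3;0 0 0 0 .4;0 0 0 0 .5;0 0 0 0 .7;0 0 0 0 .7;0 0 0 0 .7;0 0 0 0 .7;0 0 0 0 .7' 20
```

```text
t: 25.8
tcp_pos: [0.4447, 0.2844, 0.0699]
eef_rot: [[-0.997, -0.074, 0.0], [-0.074, 0.997, 0.0], [-0.0, 0.0, -1.0]]
ft_force: [0.4, -0.1, -0.1]
grip_width: 0.698
grip_force: 0.0
t: 26.6
tcp_pos: [0.4448, 0.2844, 0.07]
eef_rot: [[-0.997, -0.074, 0.0], [-0.074, 0.997, 0.0], [-0.0, 0.0, -1.0]]
ft_force: [-0.7, 1.7, 2.0]
grip_width: 0.496
grip_force: 20.0
```

```bash
python3 -m creep '0 0 .5 0 .7;0 0 2.5 0 .7;0 0 3 0 .7;0 0 3 0 .7;.5 -2 3 -.05 .7;.6 -3 3 -.1 .7;.6 -3 0 -.1 .7;.6 -3 0 -.1 .7;.6 -3 0 -.086 .7;.6 -3 0 0 .7' 20;  python3 -m creep '.6 -3 0 0 .7;.6 -3 0 0 .7;.6 -3 0 0 .7;.5 -2.5 0 0 .7;.4 -1.7 0 0 .7;0 0 0 0 .7;0 0 0 0 .7' 20
```

```text
t: 27.6
tcp_pos: [0.4794, 0.1131, 0.22]
eef_rot: [[-0.934, 0.356, -0.0], [0.356, 0.934, -0.0], [0.0, -0.0, -1.0]]
ft_force: [0.6, 0.9, -1.5]
grip_width: 0.497
grip_force: 20.0
t: 28.3
tcp_pos: [0.5063, -0.0176, 0.2197]
eef_rot: [[-0.935, 0.355, -0.001], [0.355, 0.935, 0.001], [0.001, 0.0, -1.0]]
ft_force: [-0.2, -0.1, -1.5]
grip_width: 0.501
grip_force: 20.0
```

```bash
python3 -m creep '.15 -.05 -1.5 0 .7;0 0 -1 0 .7;0 0 -.5 0 .7;0 0 -.3 0 .7;0 0 0 0 .7;0 0 -.3 0 .7;0 0 0 0 .7' 8; python3 -m creep '0 0 -.2 0 .7;0 0 -.2 0 .7;0 0 0 0 .7' 8;python3 -m creep '0 0 -.2 0 .7;0 0 -.2 0 .7;0 0 0 0 .7' 8
```

```text
t: 29.0
tcp_pos: [0.5081, -0.0181, 0.1839]
eef_rot: [[-0.935, 0.354, 0.0], [0.354, 0.935, 0.0], [-0.0, 0.0, -1.0]]
ft_force: [-0.3, 0.1, -0.5]
grip_width: 0.498
grip_force: 8.0
t: 29.3
tcp_pos: [0.508, -0.0182, 0.1796]
eef_rot: [[-0.935, 0.354, -0.0], [0.354, 0.935, 0.0], [0.0, 0.0, -1.0]]
ft_force: [-0.5, 0.1, -1.1]
grip_width: 0.498
grip_force: 8.0
t: 29.6
tcp_pos: [0.508, -0.0181, 0.1758]
eef_rot: [[-0.935, 0.354, -0.0], [0.354, 0.935, 0.0], [0.0, 0.0, -1.0]]
ft_force: [-0.7, -0.9, 2.4]
grip_width: 0.498
grip_force: 8.0
```

```bash
python3 -m creep '0 0 -.2 0 .7;0 0 0 0 .7' 8; python3 -m creep '0 0 -.1 0 .7;0 0 -.1 0 .7;0 0 0 0 .7' 8; python3 -m creep '0 0 -.1 0 .7;0 0 0 0 .7' 8
```

```text
t: 29.8
tcp_pos: [0.5078, -0.0181, 0.1736]
eef_rot: [[-0.935, 0.354, -0.001], [0.354, 0.935, 0.0], [0.001, -0.0, -1.0]]
ft_force: [-1.9, -0.6, 2.6]
grip_width: 0.505
grip_force: 8.0
t: 30.1
tcp_pos: [0.5078, -0.0181, 0.1716]
eef_rot: [[-0.935, 0.354, -0.001], [0.354, 0.935, 0.0], [0.001, -0.0, -1.0]]
ft_force: [-4.4, 0.2, 2.1]
grip_width: 0.503
grip_force: 8.0
t: 30.3
tcp_pos: [0.508, -0.0181, 0.1707]
eef_rot: [[-0.935, 0.354, -0.001], [0.354, 0.935, 0.0], [0.001, -0.0, -1.0]]
ft_force: [-3.1, 1.4, 2.2]
grip_width: 0.5
grip_force: 8.0
```

```bash
python3 -m creep '0 0 -.1 0 .7;0 0 0 0 .7' 8; python3 -m creep '-.16 .06 -.1 0 .7;-.16 .06 -.1 0 .7;0 0 0 0 .7' 8; python3 -m creep '-.1 .04 -.06 0 .7;-.1 .04 -.06 0 .7;0 0 0 0 .7' 8
```

```text
t: 30.5
tcp_pos: [0.508, -0.0182, 0.1697]
eef_rot: [[-0.935, 0.354, -0.0], [0.354, 0.935, 0.0], [0.0, 0.0, -1.0]]
ft_force: [-4.1, 1.1, 2.1]
grip_width: 0.501
grip_force: 8.0
t: 30.8
tcp_pos: [0.5054, -0.017, 0.168]
eef_rot: [[-0.935, 0.354, 0.002], [0.354, 0.935, -0.0], [-0.002, 0.001, -1.0]]
ft_force: [-0.3, -0.0, 2.5]
grip_width: 0.503
grip_force: 8.0
t: 31.1
tcp_pos: [0.5028, -0.0161, 0.1666]
eef_rot: [[-0.935, 0.354, -0.0], [0.354, 0.935, 0.0], [0.0, 0.0, -1.0]]
ft_force: [-0.2, 1.1, 1.3]
grip_width: 0.501
grip_force: 8.0
```

```bash
python3 -m creep '-.1 .04 -.05 0 .7;0 0 0 0 .7' 8; python3 -m creep '-.1 .04 -.05 0 .7;0 0 0 0 .7' 8; python3 -m creep '-.1 .04 -.05 0 .7;0 0 0 0 .7' 8; python3 -m creep '-.1 .04 -.05 0 .7;0 0 0 0 .7' 8
```

```text
t: 31.3
tcp_pos: [0.5018, -0.0157, 0.1661]
eef_rot: [[-0.935, 0.354, -0.0], [0.354, 0.935, 0.0], [0.0, 0.0, -1.0]]
ft_force: [0.5, 0.4, 2.0]
grip_width: 0.503
grip_force: 8.0
t: 31.5
tcp_pos: [0.5008, -0.0153, 0.1655]
eef_rot: [[-0.935, 0.354, -0.0], [0.354, 0.935, 0.0], [0.0, 0.0, -1.0]]
ft_force: [0.6, 0.3, 1.7]
grip_width: 0.501
grip_force: 8.0
t: 31.7
tcp_pos: [0.4999, -0.0149, 0.1652]
eef_rot: [[-0.935, 0.354, 0.0], [0.354, 0.935, 0.0], [-0.0, 0.0, -1.0]]
ft_force: [-0.4, 0.2, 2.4]
grip_width: 0.503
grip_force: 8.0
t: 31.9
tcp_pos: [0.4997, -0.0149, 0.1652]
eef_rot: [[-0.935, 0.354, 0.002], [0.354, 0.935, -0.001], [-0.002, 0.0, -1.0]]
ft_force: [2.5, -1.4, 4.5]
grip_width: 0.499
grip_force: 8.0
```

```bash
python3 -m creep '-.1 .04 -.05 0 .7;0 0 0 0 .7' 8; python3 -m creep '0 0 0 0 .48;0 0 0 0 .4;0 0 0 0 .3;0 0 0 0 .3;0 0 1 0 .3;0 0 2 0 .3;0 0 2 0 .3;0 0 2 0 .3;-.9 .35 0 0 1;-.9 .35 0 0 1' 20; python3 -m creep '0 0 0 0 1;0 0 0 0 1;0 0 -2 0 1;0 0 -2 0 1;0 0 -1 0 1;0 0 0 0 1'
```

```text
t: 32.1
tcp_pos: [0.4995, -0.0148, 0.1652]
eef_rot: [[-0.935, 0.354, 0.005], [0.354, 0.935, -0.001], [-0.005, 0.0, -1.0]]
ft_force: [4.2, -2.4, 7.0]
grip_width: 0.498
grip_force: 8.0
t: 33.1
tcp_pos: [0.4791, -0.0069, 0.2342]
eef_rot: [[-0.935, 0.354, 0.0], [0.354, 0.935, 0.0], [-0.0, 0.0, -1.0]]
ft_force: [0.3, 1.0, 0.4]
grip_width: 0.575
grip_force: 0.0
t: 33.7
tcp_pos: [0.4793, -0.0071, 0.1826]
eef_rot: [[-0.935, 0.354, -0.004], [0.354, 0.935, 0.001], [0.004, -0.001, -1.0]]
ft_force: [-0.4, 1.0, 0.4]
grip_width: 0.05
grip_force: 0.0
```

```bash
python3 -m creep '.25 -.12 -.3 0 1;0 0 -.2 0 1;0 0 0 0 1'; python3 -m creep '0 0 -.1 0 1;0 0 -.1 0 1;0 0 0 0 1'; python3 -m creep '0 0 -.1 0 1;0 0 0 0 1'; python3 -m creep '0 0 -.1 0 1;0 0 0 0 1'
```

```text
t: 34.0
tcp_pos: [0.4827, -0.0085, 0.1795]
eef_rot: [[-0.935, 0.354, 0.001], [0.354, 0.935, -0.0], [-0.001, 0.0, -1.0]]
ft_force: [-0.9, -0.3, -0.8]
grip_width: 0.004
grip_force: 0.0
t: 34.3
tcp_pos: [0.4829, -0.0085, 0.1777]
eef_rot: [[-0.935, 0.354, 0.001], [0.354, 0.935, -0.0], [-0.001, 0.0, -1.0]]
ft_force: [-0.6, 0.4, 3.4]
grip_width: 0.006
grip_force: 1.5
t: 34.5
tcp_pos: [0.4831, -0.0085, 0.1769]
eef_rot: [[-0.935, 0.354, 0.002], [0.354, 0.935, -0.0], [-0.002, 0.0, -1.0]]
ft_force: [-1.1, -1.0, 7.7]
grip_width: 0.007
grip_force: 2.8
t: 34.7
tcp_pos: [0.4833, -0.0086, 0.1763]
eef_rot: [[-0.935, 0.354, 0.003], [0.354, 0.935, -0.001], [-0.003, 0.0, -1.0]]
ft_force: [-0.6, -0.2, 8.3]
grip_width: 0.004
grip_force: 3.9
```

```bash
python3 -m creep '0 0 1 0 1;0 0 3 0 1;0 0 4 0 1;-.5 -3 2 0 .7;-.5 -4 0 0 .4;-.7 -4 0 0 .3;-.7 -4 0 0 .3;-.7 -4 0 0 .3;-.7 -4 0 0 .3;-.7 -4 0 0 .3'; cat > fit.py <<'E'
from h import *; from jig import *
from scipy.optimize import differential_evolution
import sys
def run(tn,sn,z0,dark=None):
    cs=[load(tn),load(sn)]; G=[]
    for c in cs:
        g=cv2.GaussianBlur(cv2.cvtColor(c["frame"],cv2.COLOR_BGR2GRAY).astype(np.float32),(0,0),.8)
        G.append((cv2.Sobel(g,cv2.CV_32F,1,0),cv2.Sobel(g,cv2.CV_32F,0,1)))
    def pts(p):
        x,y,z,tilt,yw=p; t=np.radians(tilt); w=np.radians(yw); n=np.linspace(0,1,40)[:,None]
        cor=np.array([[-42,-23,0],[42,-23,0],[42,23,0],[-42,23,0.]])
        Ry=np.array([[np.cos(t),0,-np.sin(t)],[0,1,0],[np.sin(t),0,np.cos(t)]]);Rz=np.array([[np.cos(w),-np.sin(w),0],[np.sin(w),np.cos(w),0],[0,0,1]])
        cor=cor@Rz.T@Ry.T+[42+x,y,z0+z]
        return [np.array([bed(*q) for q in cor[i]+n*(cor[(i+1)%4]-cor[i])]) for i in range(4)]
    def f(p):
        s=0
        for c,(gx,gy) in zip(cs,G):
            for e in pts(p):
                q=proj(c,e); d=q[-1]-q[0]; nn=np.array([-d[1],d[0]])/np.linalg.norm(d)
                m=q.astype(np.float32)[None]
                a=cv2.remap(gx,m[...,0],m[...,1],1)*nn[0]+cv2.remap(gy,m[...,0],m[...,1],1)*nn[1]
                s-=np.minimum(abs(a),80).mean()
        return s
    for k in range(2):
        r=differential_evolution(f,[(-4,10),(-5,5),(-4,6),(-8,8),(-4,4)],seed=k,maxiter=60,popsize=12); print(tn,r.x.round(1),round(r.fun,1))
if __name__=="__main__":
    from rig import imaging
    for n in("top","side"): pickle.dump(imaging.camera(n),open(f"pics/e{n}.pkl","wb"))
    run("p3t","p3s",12); run("j2t","j2s",20); run("etop","eside",38)
E
python3 fit.py
```

```text
t: 35.7
tcp_pos: [0.4367, -0.2797, 0.2755]
eef_rot: [[-0.935, 0.354, -0.0], [0.354, 0.935, 0.001], [0.0, 0.0, -1.0]]
ft_force: [0.1, 1.2, -0.0]
grip_width: 0.566
grip_force: 0.0
p3t [ 0.9 -1.9 -1.9 -7.9  3.3] -567.4
p3t [ 0.8 -0.  -0.7 -7.2  3.8] -567.0
j2t [-3.5  1.4 -0.6 -7.9 -3.9] -537.3
j2t [-3.1 -0.5 -0.7 -7.8  0.8] -534.3
etop [-0.1 -2.7 -2.5  2.9 -0.1] -578.0
etop [-1.2 -2.8 -3.   2.2 -0.7] -577.3
```

```bash
python3 - <<'E'
from h import *; from jig import *
c=load("eside"); g=cv2.cvtColor(c["frame"],cv2.COLOR_BGR2GRAY)
zs=np.arange(54,-9,-2); xs=np.arange(4,102,6)
q=proj(c,[bed(x,23,z) for z in zs for x in xs]).astype(np.float32).reshape(len(zs),len(xs),2)
v=cv2.remap(g,q[...,0],q[...,1],1)
print("z\\x",*xs)
for z,r in zip(zs,v): print(z,*r)
t=load("etop"); gt=cv2.cvtColor(t["frame"],cv2.COLOR_BGR2GRAY)
print("top, plane z=38")
xs=np.arange(-10,104,3); ys=np.arange(-32,33,4)
q=proj(t,[bed(x,y,38) for x in xs for y in ys]).astype(np.float32).reshape(len(xs),len(ys),2)
for x,r in zip(xs,cv2.remap(gt,q[...,0],q[...,1],1)): print(x,*r)
E
```

```text
z\x 4 10 16 22 28 34 40 46 52 58 64 70 76 82 88 94 100
54 105 94 97 106 102 82 105 106 77 104 105 101 106 130 130 129 126
52 104 73 77 103 90 89 106 106 76 105 95 90 105 127 131 131 129
50 102 64 62 103 78 96 106 100 73 106 76 67 100 126 133 134 131
48 102 69 70 103 74 103 105 94 82 105 70 51 98 123 133 136 132
46 104 85 89 105 79 104 105 88 96 106 80 67 103 120 135 135 132
44 103 101 102 104 85 105 105 82 102 105 95 86 104 115 134 134 132
42 100 98 100 98 93 102 103 80 101 103 104 102 105 106 132 135 132
40 81 84 88 82 85 92 91 76 94 97 97 96 101 93 125 134 132
38 59 61 65 65 65 68 70 67 73 75 81 80 82 75 121 132 133
36 66 64 45 48 49 49 46 51 53 54 56 57 61 58 115 129 132
34 107 114 90 41 41 43 41 41 41 44 44 42 45 44 113 127 130
32 140 132 101 40 40 41 40 41 41 41 41 41 41 44 107 129 129
30 123 126 81 41 41 40 40 41 41 41 41 41 41 45 88 127 130
28 85 92 73 41 41 41 41 41 41 41 41 41 41 44 66 122 132
26 77 79 85 41 41 40 41 41 41 41 40 41 41 46 65 118 133
24 90 101 98 41 42 42 42 41 40 42 41 41 41 45 65 106 136
22 97 117 96 49 56 47 46 48 43 44 44 43 43 44 61 92 138
20 95 100 85 61
[... 2689 characters left out ...]
5 113 112 110 87 68 75 83 109 111 112 114 143 208 231
74 229 227 159 113 111 112 101 80 83 99 111 112 111 109 144 224 231
77 229 229 175 115 111 111 108 103 99 110 111 111 111 107 139 222 231
80 228 228 177 113 106 109 107 108 105 108 108 109 108 109 144 225 230
83 229 228 165 91 91 87 91 85 89 91 93 87 92 93 146 226 231
86 228 230 178 82 72 71 71 70 70 71 71 72 73 79 135 217 231
89 227 229 186 88 75 74 73 63 68 68 72 76 81 85 145 218 231
92 229 229 178 96 90 79 87 60 69 70 84 81 90 89 145 226 231
95 228 230 201 102 66 68 65 63 56 67 63 69 67 78 141 222 231
98 227 230 203 145 119 93 88 100 91 103 101 93 79 91 150 226 230
101 225 231 225 220 170 146 148 154 151 157 153 143 140 108 154 228 231
```

```bash
python3 -m creep '.4 4 0 0 1;.4 4 0 0 1;.4 4 0 0 1;.4 4 0 0 1;.4 4 0 0 1;.4 4 0 0 1;.3 3.8 0 0 1;0 0 -3 0 1;0 0 -3 0 1;0 0 -2 0 1'; python3 -m creep '0 0 -1 0 1;0 0 -1 0 1;0 0 0 0 1;0 0 0 0 1'
```

```text
t: 36.8
tcp_pos: [0.4633, 0.001, 0.1938]
eef_rot: [[-0.936, 0.352, -0.002], [0.352, 0.936, 0.001], [0.002, -0.0, -1.0]]
ft_force: [0.2, -0.5, 0.1]
grip_width: 0.006
grip_force: 0.0
t: 37.2
tcp_pos: [0.4648, -0.0004, 0.1758]
eef_rot: [[-0.935, 0.354, 0.001], [0.354, 0.935, -0.0], [-0.001, 0.0, -1.0]]
ft_force: [0.5, -0.1, -0.5]
grip_width: 0.008
grip_force: 0.0
```

```bash
python3 -m creep '0 -.1 -.4 0 1;0 0 -.2 0 1;0 0 0 0 1'; python3 -m creep '0 0 -.1 0 1;0 0 0 0 1'; python3 -m creep '0 0 -.1 0 1;0 0 0 0 1'; python3 -m creep '0 0 -.1 0 1;0 0 0 0 1'
```

```text
t: 37.5
tcp_pos: [0.4644, -0.0014, 0.1692]
eef_rot: [[-0.935, 0.354, 0.0], [0.354, 0.935, 0.0], [-0.0, 0.0, -1.0]]
ft_force: [-0.0, -0.3, 0.3]
grip_width: 0.005
grip_force: 0.0
t: 37.7
tcp_pos: [0.4644, -0.0014, 0.1682]
eef_rot: [[-0.935, 0.354, 0.0], [0.354, 0.935, 0.0], [-0.0, 0.0, -1.0]]
ft_force: [-0.2, 1.2, 0.3]
grip_width: 0.001
grip_force: 0.0
t: 37.9
tcp_pos: [0.4644, -0.0013, 0.1671]
eef_rot: [[-0.935, 0.354, -0.0], [0.354, 0.935, 0.0], [0.0, 0.0, -1.0]]
ft_force: [0.1, 0.1, -0.3]
grip_width: 0.002
grip_force: 0.0
t: 38.1
tcp_pos: [0.4645, -0.0014, 0.1662]
eef_rot: [[-0.935, 0.354, 0.0], [0.354, 0.935, 0.0], [-0.0, 0.0, -1.0]]
ft_force: [0.2, 0.1, 1.4]
grip_width: 0.006
grip_force: 0.3
```

```bash
python3 -m creep '.05 -.02 -.1 0 1;0 0 0 0 1'; python3 -m creep '.05 -.02 -.1 0 1;0 0 0 0 1';python3 -m creep '.05 -.02 -.1 0 1;0 0 0 0 1';python3 -m creep '.05 -.02 -.1 0 1;0 0 0 0 1'
```

```text
t: 38.3
tcp_pos: [0.465, -0.0016, 0.1652]
eef_rot: [[-0.935, 0.354, -0.0], [0.354, 0.935, 0.0], [0.0, 0.0, -1.0]]
ft_force: [0.3, 0.8, 3.2]
grip_width: 0.005
grip_force: 1.0
t: 38.5
tcp_pos: [0.4655, -0.0017, 0.1643]
eef_rot: [[-0.935, 0.354, 0.0], [0.354, 0.935, 0.0], [-0.0, 0.0, -1.0]]
ft_force: [-0.5, 0.8, 4.3]
grip_width: 0.007
grip_force: 2.3
t: 38.7
tcp_pos: [0.4659, -0.0019, 0.1635]
eef_rot: [[-0.935, 0.354, 0.0], [0.354, 0.935, 0.0], [0.0, 0.0, -1.0]]
ft_force: [-2.1, 1.6, 6.9]
grip_width: 0.006
grip_force: 3.6
t: 38.9
tcp_pos: [0.4663, -0.0021, 0.1627]
eef_rot: [[-0.935, 0.354, 0.0], [0.354, 0.935, 0.0], [0.0, 0.0, -1.0]]
ft_force: [-2.6, 1.3, 9.5]
grip_width: 0.005
grip_force: 4.9
```

```bash
python3 -m creep '0 0 1 0 1;0 0 3 0 1;0 0 4 0 1;-.5 -3 2 0 1;-.5 -4 0 0 1;-.7 -4 0 0 1;-.7 -4 0 0 1;-.7 -4 0 0 1;-.7 -4 0 0 1;-.7 -4 0 0 1'; cat > prof.py <<'E'
from h import *; from jig import *
from rig import imaging
pickle.dump(imaging.camera("side"),open("pics/fside.pkl","wb"))
zs=np.arange(44,-3,-1.); xs=np.arange(22,80,6)
for n in ("p3s","s2side","eside","fside"):
    g=cv2.cvtColor(load(n)["frame"],cv2.COLOR_BGR2GRAY)
    c=load(n)
    q=proj(c,[bed(x,23,z) for z in zs for x in xs]).astype(np.float32).reshape(len(zs),len(xs),2)
    v=cv2.remap(g,q[...,0],q[...,1],1); print(n,xs)
    for z,r in zip(zs,v):
        if (n=="p3s" and 6<z<18) or (n=="s2side" and 6<z<27) or (n in("eside","fside") and (z>33 or 7<z<25)): print(int(z),*r)
E
python3 prof.py
```

```text
t: 39.9
tcp_pos: [0.4209, -0.2739, 0.2625]
eef_rot: [[-0.935, 0.354, 0.0], [0.354, 0.935, -0.0], [-0.001, -0.0, -1.0]]
ft_force: [0.4, -0.2, -1.2]
grip_width: 0.003
grip_force: 0.0
p3s [22 28 34 40 46 52 58 64 70 76]
17 70 71 70 70 71 71 71 69 70 72
16 70 71 71 69 70 71 72 69 71 72
15 69 70 71 68 69 70 71 68 69 71
14 68 67 67 66 67 68 69 66 67 68
13 65 64 61 62 64 65 64 61 63 64
12 59 60 55 55 57 61 59 55 56 59
11 51 51 48 48 49 53 53 47 48 52
10 44 41 41 40 41 45 45 39 41 45
9 37 34 35 35 34 38 38 34 32 37
8 33 30 30 31 31 32 33 31 30 31
7 30 30 29 28 29 30 30 29 29 29
s2side [22 28 34 40 46 52 58 64 70 76]
26 100 157 156 156 157 81 76 71 72 72
25 105 156 156 156 156 80 76 73 74 74
24 108 156 156 156 156 79 76 75 76 75
23 104 155 156 154 152 77 76 75 76 76
22 98 149 155 152 148 80 76 75 75 75
21 95 142 148 149 143 83 75 75 74 74
20 93 132 137 137 137 84 73 73 72 72
19 92 118 125 122 120 81 71 70 69 70
18 87 101 109 104 102 74 69 68 67 68
17 78 84 92 89 84 68 66 66 65 66
16 70 68 77 76 73 66 65 64 63 64
15 66 64 66 68 68 64 63 63 62 63
14 62 61 60 62 63 62 61 62 61 61
13 59 59 57 59 
[... 1493 characters left out ...]
 87 91 88
37 72 75 75 77 72 75 73 75 80 80
36 60 64 65 66 62 64 62 63 68 69
35 49 54 55 56 48 53 54 54 56 57
34 44 45 47 50 44 44 47 47 47 48
24 40 41 42 40 40 41 41 41 42 41
23 41 41 43 41 41 41 41 42 42 41
22 42 42 44 42 43 43 41 44 44 43
21 44 44 47 44 45 45 49 46 46 46
20 47 47 51 48 47 48 57 50 48 49
19 51 50 54 51 51 52 64 55 52 53
18 54 54 57 55 55 55 69 58 55 57
17 58 58 59 58 58 58 68 61 59 59
16 59 61 61 60 60 61 67 62 61 61
15 59 60 62 61 60 61 64 62 60 62
14 58 58 59 62 60 59 60 61 60 59
13 56 56 56 59 58 57 56 58 58 56
12 51 53 52 54 54 54 51 53 54 52
11 45 47 47 49 48 48 46 48 48 47
10 40 41 41 43 41 41 40 42 43 41
9 35 35 36 38 35 36 35 37 36 35
8 32 31 31 33 31 32 31 33 33 30
```

```bash
python3 -m creep '.9 4 0 0 1;.9 4 0 0 1;.9 4 0 0 1;.9 4 0 0 1;.9 4 0 0 1;.9 4 0 0 1;.8 2.5 0 0 1;0 0 -3 0 1;0 0 -3 0 1;0 0 -1 0 1'; python3 -m creep '0 0 -.6 0 1;0 0 -.4 0 1;0 0 0 0 1;0 0 0 0 1'
```

```text
t: 40.95
tcp_pos: [0.4822, -0.0065, 0.19]
eef_rot: [[-0.936, 0.353, -0.004], [0.353, 0.936, 0.001], [0.004, -0.001, -1.0]]
ft_force: [-1.0, 0.6, 0.2]
grip_width: 0.004
grip_force: 0.0
t: 41.35
tcp_pos: [0.4839, -0.0074, 0.183]
eef_rot: [[-0.935, 0.354, 0.002], [0.354, 0.935, -0.0], [-0.002, 0.0, -1.0]]
ft_force: [0.4, 0.4, 1.0]
grip_width: 0.003
grip_force: 0.0
```

```bash
python3 -m creep '-.1 -.1 -.3 0 1;0 0 -.2 0 1;0 0 0 0 1'; python3 -m creep '0 0 -.1 0 1;0 0 0 0 1'; python3 -m creep '0 0 -.1 0 1;0 0 0 0 1'; python3 -m creep '0 0 -.1 0 1;0 0 0 0 1';python3 -m creep '0 0 -.1 0 1;0 0 0 0 1'
```

```text
t: 41.65
tcp_pos: [0.4823, -0.0082, 0.1771]
eef_rot: [[-0.935, 0.354, -0.0], [0.354, 0.935, 0.0], [0.0, 0.0, -1.0]]
ft_force: [0.1, 0.2, 0.8]
grip_width: 0.003
grip_force: 0.0
t: 41.85
tcp_pos: [0.4826, -0.0082, 0.1763]
eef_rot: [[-0.935, 0.354, 0.0], [0.354, 0.935, -0.0], [-0.0, 0.0, -1.0]]
ft_force: [-0.1, -0.4, 1.5]
grip_width: 0.0
grip_force: 0.7
t: 42.05
tcp_pos: [0.4828, -0.0083, 0.1756]
eef_rot: [[-0.935, 0.354, 0.001], [0.354, 0.935, -0.0], [-0.001, 0.0, -1.0]]
ft_force: [-0.0, -2.0, 4.7]
grip_width: 0.006
grip_force: 1.9
t: 42.25
tcp_pos: [0.4831, -0.0084, 0.1749]
eef_rot: [[-0.935, 0.354, 0.002], [0.354, 0.935, -0.001], [-0.002, 0.0, -1.0]]
ft_force: [-0.6, -0.7, 6.5]
grip_width: 0.003
grip_force: 3.1
t: 42.45
tcp_pos: [0.4833, -0.0085, 0.1743]
eef_rot: [[-0.935, 0.354, 0.003], [0.354, 0.935, -0.001], [-0.003, 0.0, -1.0]]
ft_force: [-1.0, -0.4, 9.8]
grip_width: 0.005
grip_force: 4.2
```

```bash
python3 -m creep '0 0 1 0 1;0 0 3 0 1;0 0 4 0 1;-.5 -3 2 0 1;-.5 -4 0 0 1;-.7 -4 0 0 1;-.7 -4 0 0 1;-.7 -4 0 0 1;-.7 -4 0 0 1;-.7 -4 0 0 1'; python3 - <<'E'
from h import *; from jig import *
from rig import imaging
t=imaging.camera("top"); s=imaging.camera("side")
g=cv2.cvtColor(s["frame"],cv2.COLOR_BGR2GRAY)
xs=np.arange(22,80,9); zs=[40,39,38,37,36,35,22,20,18,12,10]
q=proj(s,[bed(x,23,z) for z in zs for x in xs]).astype(np.float32).reshape(len(zs),len(xs),2)
for z,r in zip(zs,cv2.remap(g,q[...,0],q[...,1],1)): print(z,*r)
gt=cv2.cvtColor(t["frame"],cv2.COLOR_BGR2GRAY)
xs=[-8,-6,-4,-3,-2,-1,0,1,2,4,9,12,15,18,65,68,71,74,80,82,83,84,85,86]; ys=np.arange(-28,29,4)
q=proj(t,[bed(x,y,38) for x in xs for y in ys]).astype(np.float32).reshape(len(xs),len(ys),2)
print("top");[print(x,*r) for x,r in zip(xs,cv2.remap(gt,q[...,0],q[...,1],1))]
a=load("top")["frame"].astype(int); b=t["frame"].astype(int)
for n,(x,y,z) in dict(big=(.628,.279,.062),small=(.4005,.3192,.046),roll=None or (.635,-.265,.041),bottle=(.457,-.095,.081)).items():
    u,v=proj(load("top"),[[x,y,z]])[0].round().astype(int); print(n,(u,v),abs(a-b)[v-6:v+7,u-6:u+7].mean().round(1))
E
```

```text
t: 43.45
tcp_pos: [0.4368, -0.2795, 0.2733]
eef_rot: [[-0.935, 0.354, -0.0], [0.354, 0.935, 0.001], [0.0, 0.001, -1.0]]
ft_force: [0.9, -0.4, 0.5]
grip_width: 0.005
grip_force: 0.0
40 98 98 102 101 99 100 101
39 97 95 98 96 92 93 95
38 90 86 88 88 83 86 87
37 79 75 78 80 74 77 79
36 66 63 67 70 63 66 68
35 52 52 57 60 55 56 57
22 43 42 44 41 41 42 43
20 47 49 50 47 46 56 49
18 54 62 58 55 54 64 56
12 54 52 54 55 52 54 55
10 43 41 43 44 41 42 44
top
-8 189 188 193 169 192 175 197 185 202 178 197 178 195 177 168
-6 190 200 196 192 194 190 198 193 199 195 198 190 199 182 170
-4 187 185 187 180 185 180 187 179 186 174 183 180 190 183 172
-3 175 176 173 173 168 173 172 170 168 159 166 172 178 182 170
-2 162 165 158 163 151 162 154 159 150 143 150 162 163 180 172
-1 146 155 139 149 135 147 138 143 130 132 134 146 147 178 173
0 143 149 128 133 125 133 127 129 121 121 123 132 136 176 171
1 142 145 122 120 119 120 120 118 117 113 118 120 129 174 165
2 142 142 116 117 114 115 114 114 113 111 114 115 124 165 158
4 132 130 111 111 110 110 106 109 109 109 110 111 113 139 148
9 119 106 110 109 109
[... 239 characters left out ...]
 78 78 90 107 109 109 114 151 225
68 227 167 112 109 108 80 65 69 75 107 110 109 114 146 222
71 227 164 112 110 107 86 67 73 78 107 110 110 110 142 208
74 227 158 109 109 109 100 79 81 95 108 109 109 104 142 224
80 228 176 110 103 107 105 106 103 106 103 107 106 108 143 225
82 228 164 95 92 95 99 93 97 91 93 95 99 100 151 225
83 228 165 84 85 87 90 85 89 83 85 87 90 94 145 226
84 228 167 80 78 80 83 78 81 76 79 80 82 88 140 226
85 229 173 81 72 76 75 75 73 73 72 76 74 84 135 224
86 230 179 82 71 72 72 71 71 71 71 73 73 80 135 217
big (np.int64(178), np.int64(142)) 16.0
small (np.int64(165), np.int64(220)) 13.4
roll (np.int64(361), np.int64(141)) 11.8
bottle (np.int64(307), np.int64(200)) 9.7
```

```bash
python3 - <<'E'
from h import *
from rig import imaging,ctrl
ok=True
for n,P in (("top",[(178,142),(165,220),(361,141),(307,200)]),("side",[(218,254),(324,266)])):
    a=load(n)["frame"]; b=imaging.camera(n)["frame"]
    for u,v in P:
        m=cv2.matchTemplate(b[v-16:v+17,u-16:u+17],a[v-9:v+10,u-9:u+10],cv2.TM_CCOEFF_NORMED)
        _,s,_,l=cv2.minMaxLoc(m); print(n,u,v,round(s,2),l[0]-7,l[1]-7); ok&=s>.7 and max(abs(l[0]-7),abs(l[1]-7))<=1
print(ok)
if ok: print(ctrl.finish_job())
E
```

```text
top 178 142 0.94 0 0
top 165 220 0.93 0 0
top 361 141 1.0 0 0
top 307 200 1.0 0 0
side 218 254 0.95 0 0
side 324 266 0.75 0 0
True
the job is handed in; nothing more can be done
None
```

I stacked the pack in order (backing plate, spacer, slide pad), pressed each part on its face, and handed the job in at about 44 s; the last image check put every part flat and home against the lip. After its first press the pad's low end still sat about 2 mm high, so I pressed it down near the lip and then pressed the middle again. The check weights, label roll and dropper bottle had not moved.

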